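# Key the slide carrier into the scanner drawer and close it

### The arm

A 6-joint arm with a two-finger parallel gripper is mounted at the origin on the work surface. World frame = base frame: x ahead of the robot, y to its left, z up, the work surface at z = 0. Lengths are in m, angles in rad, forces in N, time in s.
With the tool pointing down it reaches from about 0.375 to 0.975 m from the base axis. Payload 3.8 kg.
Tool frame: the origin (TCP) lies at the very end of the fingers, on their centre line; the grasp point (between the pads) lies 19 mm behind it; z points along the fingers, y is the line along which they close (so a half turn about z gives the same grasp; the last joint's range is limited). The gripper opens to 88 mm and grips with 3 to 60 N. Pads are 18 mm wide; open, the fingers measure 123 mm over their backs; the gripper's body (75 mm by 187 mm) begins 45 mm behind the grasp point.
Start: joints at [1.169, 0.264, 1.604, -0, 1.274, -0.037], TCP at [0.241, 0.631, 0.239] pointing down, gripper open.
Joint ranges: [-2.63, 2.63], [-0.94, 2.18], [0.31, 2.57], [-1.31, 4.45], [0, 2.66], [-2.55, 2.55]. Speed limits (rad/s): [2.57, 2.57, 3.14, 3.14, 3.14, 3.14].

### API

Orientations are given as a rotation vector (axis times angle).
In Python, from cell import manip, vision gives the robot as it stands.
- The arm moves only by the shell command python3 -m crank 'ROWS' [FORCE]. ROWS is a JSON object of lists of equal length, an entry for each row: "hand": the closure, from -1 (fully open) to 1 (shut); "slide": the shift along the tool's x, y, z in m, a list of three; "spin": the turn about the tool's z in degrees. A call has 1 to 12 rows; each row shifts and turns the commanded pose from where the row before left it, along the tool's axes as they then stand; what a row does not reach is not made up. A row lasts 1/12 s, in which the tool goes at most 41.7 mm and 7.16 degrees, less where a joint would pass 70% of its speed; a pose out of reach is approached as far as the arm can. A call is refused whole if a number of a shift passes 0.0417 or a number of a turn 7.16, either way. A call with a gripper value outside its range is refused whole. The fingers move at their own pace and stop on an object; FORCE is the grip in N (left out, the last holds). Time passes only in rows, so rows that do not move let the fingers close. It gives the time, the measured TCP pose, the force, the opening and the grip force at its end, in the units of the state.
- manip.observe(): the state, without advancing time (a new reading comes with each control period).
- vision.camera(name): name is "scene" or "top" or "wrist"; returns a dict with "color" (420x560x3 uint8, blue, green, red), "range_z" (420x560 float32, m along the optical axis (not along the pixel's ray), 0 where there is no reading), "camera_matrix" (3x3 intrinsics, pixels), "R" (3x3) and "t" (3): a world point X has camera coordinates R X + t. Camera axes: x right, y down, z forward; pixel columns grow to the right and rows downward; lengths in m; the calibration is good to about 2 mm. A picture is of the moment at which its call begins.
- manip.finish_job(): hands the job in; it is judged then, once.
The state is a dict: "time_s": time; "qpos": joint angles; "dq": joint speeds; "effort": joint torques, N m; "tool_pos": TCP position; "tool_rot": TCP orientation; "wrist_force": force on the tool from outside, world axes, zero at the start; "moment": the same for the moment, N m; "opening": opening from 0.0 (shut) to 1.0 (fully open); "grasp_force": force on a finger pad.
Only numpy, scipy, OpenCV 4.12 (cv2) and the standard library are available. Lean on these libraries where they do the work, as an engineer would, in place of code of your own. Each camera call takes 0.05 s, during which the arm holds its last target. There are 200 camera calls.

### The job

The round slide carrier sits aslant on the key of the scanner's open drawer. Push its lug round until its deep notch finds the key and the carrier drops fully home, level in its nest; then press down the release tongue in front of the drawer and slide the drawer fully shut. Leave the bottle, the jar and the slide box where they stand.

Things in the scene. Friction and masses are not known exactly. Their poses are not given: they have to be found in the camera images.
- carrier_mid (a point): Slide carrier: loose white round plate, 120 mm across, 8 mm thick, 0.17 to 0.38 kg, on an upright spindle (20 mm across, 2 mm play) through its middle. Point: its centre, half-way up; z up, x towards its deep rim notch (22 mm wide, 15 mm deep). Two more rim notches, 22 mm wide but only 6 mm deep, at +120 and -110 degrees, do not fit the key. Starts with the deep notch at least 0.5 rad from its key.
- lug (a point): Upright round lug on the carrier, 16 mm across, rising 26 mm above the plate's top, 40 mm from the carrier's centre, opposite the deep notch (at the carrier's -x). Point: on the lug's axis, half-way up. Pushing it sideways with 1 to 4 N turns the carrier round the spindle, either way, without end. Its top is 69 mm above the table when the carrier is seated, up to 76 mm before.
- nest (a point): Centre of the drawer's nest, on the spindle's axis, where the seated carrier's underside lies (35 mm above the table); moves with the drawer. x: level, the way the drawer slides shut; z up. From this axis, with the drawer out: side walls (47 mm high) 73 mm to either side, front panel 77 mm to -x, scanner's face 80 mm to +x.
- spindle_top (a point): Top of the spindle, 21 mm above the nest point. At the nest's rim stands one round-topped key, 13 mm wide: the carrier rides aslant on it, up to 7 mm high there, until the deep notch meets it; then it drops level and turns no more. The key's angle varies and is not reported: it sticks out 10 mm past the rim, seen from above, within 1.1 rad of the nest's +x; else find it by turning.
- scanner: White slide scanner, fixed. Origin: on the table below the middle of its face; x: the way the drawer slides shut. It reaches 250 mm along x, 240 mm wide. Its hood is 90 mm high, with a 163 mm high housing (its lid 168) from 115 mm behind the face. The opening is 168 mm wide, 72.5 mm high: 3.5 mm above the lug of a seated carrier; seat it before it goes in.
- front_top (a point): Middle of the top edge of the outer face of the drawer's front panel (168 mm wide, 10 mm thick, from 28 to 78 mm above the table; it faces the nest's -x). Pushing this face along the nest's +x shuts the drawer once it is released.
- tongue (a point): Release tongue of the drawer: a level steel plate 46 mm wide (along the panel) and 42 mm long, 6 mm thick, that projects just in front of the drawer's panel at the middle of its width. Point: on its top, 25 mm out from the panel's outer face, about 52 mm above the table; same axes as the nest. Pressing it down swings the lever.
- lever (a joint): Release lever that carries the tongue, rad: 0 at rest, 0.14 fully down; the tongue's point sinks about 1 mm per 0.0103 rad. Springs back: 2 N to start, 5 N fully down. The drawer is freed above about 0.10; the lever must be held down over the first 12 mm of the drawer's way, then may be let go or stay down.
- drawer (a joint): Drawer slide, m: 0 at full extension (locked there at the start), 0.150 fully shut; slides with about 2 N of friction and stays where it is left.
- bottle_mid (a point): Amber reagent bottle, 62 mm across, 150 mm high, standing; its centre half-way up.
- jar_mid (a point): White jar, 68 mm across, 100 mm high, standing; its centre half-way up.
- slidebox_mid (a point): Flat grey slide box, 85 x 100 x 34 mm, lying on the table in front of the drawer; its centre half-way up.

How it is judged:
By the outcome, as a careful person would: the job done as asked, in the order asked, and still so for the second after the job is handed in, with the robot touching nothing.
It also fails if it takes over 69 s, if anything falls off the work surface, if the arm or the gripper's body presses on something with over 40 N, if the wrist force passes 120 N, or if a joint passes its speed limit or range.

## Working session

There is one attempt and no reset: what is moved stays moved. The work goes in short steps, Python scripts to look and compute and a shell command to move; the robot and the scene stay as the last step left them, time stands still between calls to the robot, and variables do not carry over. Pictures are saved under pics/ and viewed, at most 10 in all, crops included, and the job is handed in when it is done.

```bash
mkdir -p pics; ls; cat > h.py <<'E'
import numpy as np, cv2
from cell import manip, vision
def cloud(c):
    K=c["camera_matrix"];z=c["range_z"];v,u=np.indices(z.shape)
    P=np.stack([(u-K[0,2])/K[0,0]*z,(v-K[1,2])/K[1,1]*z,z],-1)
    return (P-c["t"])@c["R"]
E
python3 - <<'E'
from h import *
ims=[]
for n in ["scene","top"]:
    c=vision.camera(n); np.savez(f"pics/{n}0.npz",**c); cv2.imwrite(f"pics/{n}0.png",c["color"])
    print(n,c["camera_matrix"].tolist(),c["R"].round(3).tolist(),c["t"])
s=manip.observe();print(s)
E
```

```text
pics
scene [[413.37283647751894, 0.0, 281.8136259072583], [0.0, 413.37283647751894, 205.8383281007085], [0.0, 0.0, 1.0]] [[0.442, 0.897, -0.012], [0.729, -0.367, -0.578], [-0.523, 0.247, -0.816]] [-0.23545952 -0.39709741  1.04623055]
top [[502.87603902799106, 0.0, 279.9593319363802], [0.0, 502.87603902799106, 208.73365139069335], [0.0, 0.0, 1.0]] [[-0.03, -0.999, 0.026], [-0.996, 0.028, -0.082], [0.082, -0.028, -0.996]] [-0.05171779  0.58753414  0.80888535]
{'time_s': 0.1, 'qpos': array([ 1.16911315e+00,  2.64707431e-01,  1.60520625e+00, -1.83069623e-05,
        1.27374841e+00, -3.69229038e-02]), 'dq': array([-0.00064549, -0.00167464, -0.00275991, -0.00090111,  0.00220629,
        0.00099609]), 'effort': array([ 4.18617483e-04, -5.03617859e+01, -3.58068895e+01,  7.31151318e-02,
        2.33818410e-02, -8.81260462e-05]), 'tool_pos': array([0.24055896, 0.62998881, 0.23750942]), 'tool_rot': array([-0.56970585, -3.08906269,  0.00317835]), 'wrist_force': array([-0.48547247, -1.00504878, -0.61921245]), 'moment': array([0.0484513 , 0.01153329, 0.02825113]), 'grasp_force': 0.0, 'opening': 1.0031969560037113}
```

View pics/scene0.png

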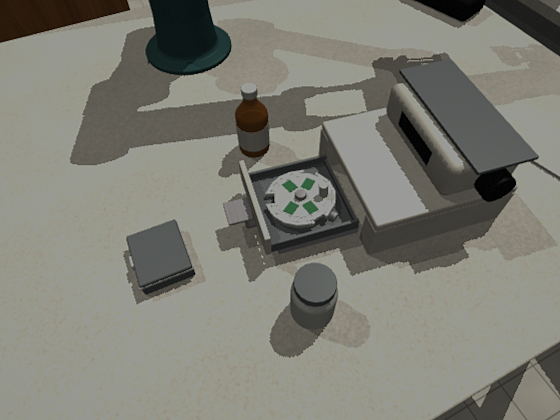

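View pics/top0.png

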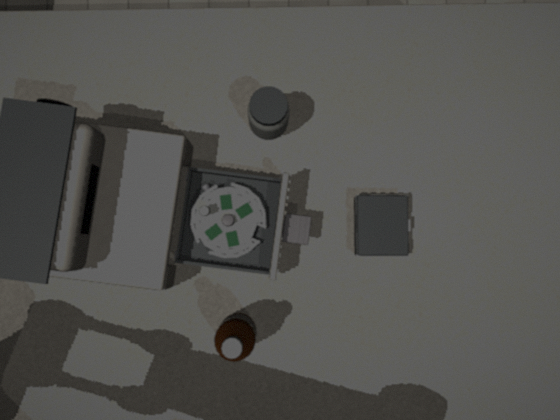

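The scene view shows the spindle near (301,195), the lug near (322,190), the deep notch near (268,198) and the tongue near (237,211). In the top view the spindle is near (228,221), the lug (204,210), the deep notch (260,234), and the key may be near (208,187). The drawer shuts toward the left, which is world +y.

```bash
python3 - <<'E'
from h import *
c=dict(np.load("pics/top0.npz")); s=dict(np.load("pics/scene0.npz"))
a=cv2.resize(c["color"][155:290,160:320],None,fx=4,fy=4,interpolation=cv2.INTER_CUBIC)
cv2.imwrite("pics/crop0.png",cv2.convertScaleAbs(a,alpha=2))
P=cloud(c)
for n,(u,v) in dict(spindle=(228,221),lug=(204,210),key=(208,187),tongue=(300,230),panelL=(286,178),panelR=(274,272),bottle=(232,348),jar=(268,100),box=(383,225),hood=(150,210),lid=(40,200)).items():
    print(n,np.median(P[v-1:v+2,u-1:u+2].reshape(-1,3),0).round(4))
# panel top points: z 70..85mm in region
m=np.zeros(P.shape[:2],bool); m[160:285,262:300]=1
m&=(P[...,2]>.071)&(P[...,2]<.086); Q=P[m]
print(len(Q),Q.mean(0)); 
(_,_),_= (0,0),0
r=cv2.minAreaRect((Q[:,:2]*1000).astype(np.float32)); print(r)
# tongue
m=np.zeros(P.shape[:2],bool); m[205:255,288:318]=1
m&=(P[...,2]>.042)&(P[...,2]<.060); Q=P[m]; print(len(Q),Q.mean(0),cv2.minAreaRect((Q[:,:2]*1000).astype(np.float32)))
# hood face edge
m=np.zeros(P.shape[:2],bool); m[120:300,100:200]=1
m&=(P[...,2]>.083)&(P[...,2]<.097); Q=P[m]; print(len(Q),Q.mean(0),cv2.minAreaRect((Q[:,:2]*1000).astype(np.float32)))
# same in scene cam
P=cloud(s)
for n,(u,v) in dict(spindle=(301,195),lug=(323,187),tongue=(237,211)).items():
    print(n,np.median(P[v-1:v+2,u-1:u+2].reshape(-1,3),0).round(4))
E
```

```text
spindle [0.5661 0.0152 0.0547]
lug [0.5831 0.0506 0.0739]
key [0.6232 0.0477 0.0403]
tongue [ 0.5486 -0.0992  0.0512]
panelL [ 0.6293 -0.0783  0.0763]
panelR [ 0.4843 -0.0552  0.0773]
bottle [0.3854 0.0065 0.1492]
jar [ 0.7476 -0.0535  0.0997]
box [ 0.5535 -0.2373  0.0335]
hood [0.5842 0.1306 0.0886]
lid [0.5952 0.2609 0.1672]
689 [ 0.55513358 -0.0640493   0.07728191]
((555.4161987304688, -64.11285400390625), (9.98832893371582, 166.22511291503906), 80.98707580566406)
618 [ 0.55123981 -0.09639346  0.05147208] ((551.0081787109375, -95.48480987548828), (36.606773376464844, 46.088172912597656), 81.14048767089844)
11573 [0.5939916  0.14963935 0.08919962] ((591.382568359375, 159.75257873535156), (131.20620727539062, 240.33932495117188), 81.16299438476562)
spindle [0.5738 0.0167 0.0582]
lug [0.5882 0.0502 0.0764]
tongue [ 0.5538 -0.0929  0.0543]
```

View pics/crop0.png

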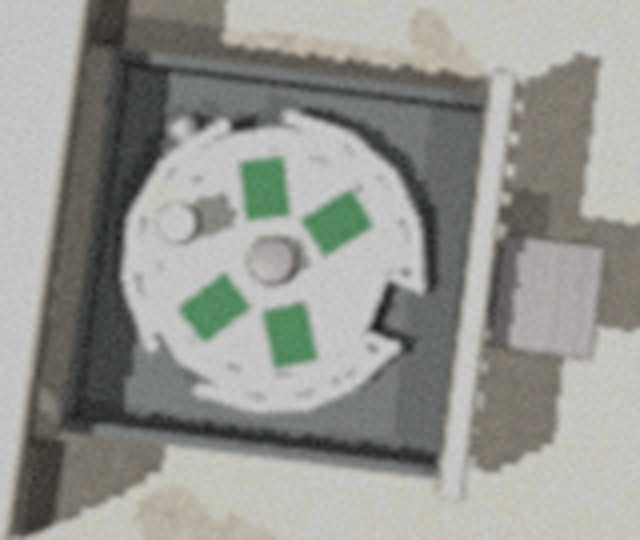

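The crop shows the key at crop (185,130), which is at about 35° world from the spindle at (0.568, 0.0165). The deep notch is at about -116° and the lug at about 63°. I'll turn the carrier about +150° (CCW). The drawer shuts along (0.157, 0.988), and the spindle agrees with the panel position plus 87 mm.

```bash
python3 -m crank '{"hand":[1,1,1,1,1,1,1,1,1,1,1,1],"slide":[[-0.0275,-0.021,0],[-0.0275,-0.021,0],[-0.0275,-0.021,0],[-0.0275,-0.021,0],[-0.0275,-0.021,0],[-0.0275,-0.021,0],[-0.0275,-0.021,0],[-0.0275,-0.021,0],[-0.0275,-0.021,0],[-0.0275,-0.021,0],[-0.0275,-0.021,0],[-0.0275,-0.021,0]],"spin":[0,0,0,0,0,0,0,0,0,0,0,0]}' 20
python3 -m crank '{"hand":[1,1,1,1,1,1,1,1],"slide":[[-0.0275,-0.021,0],[-0.0275,-0.021,0],[-0.0275,-0.021,0],[-0.0275,-0.021,0],[-0.0275,-0.021,0],[-0.0275,-0.021,0],[-0.0275,-0.021,0],[-0.0275,-0.021,0]],"spin":[0,0,0,0,0,0,0,0]}'
python3 -m crank '{"hand":[1,1,1,1,1,1,1,1,1,1,1,1],"slide":[[0,0,0],[0,0,0],[0,0,0],[0,0,0],[0,0,0],[0,0,0],[0,0,0],[0,0,0],[0,0,0],[0,0,0],[0,0,0],[0,0,0]],"spin":[7.15,7.15,7.15,7.15,7.15,7.15,7.15,7.15,7.15,7.15,7.15,7.15]}'
python3 -m crank '{"hand":[1,1,1,1,1,1,1,1,1,1,1,1],"slide":[[0,0,0],[0,0,0],[0,0,0],[0,0,0],[0,0,0],[0,0,0],[0,0,0],[0,0,0],[0,0,0],[0,0,0],[0,0,0],[0,0,0]],"spin":[7.15,7.15,7.15,7.15,7.15,7.15,7.15,7.15,7.15,7.15,7.15,7.15]}'
python3 -m crank '{"hand":[1,1,1],"slide":[[0,0,0],[0,0,0],[0,0,0]],"spin":[7.15,7.15,0]}'
cat >> h.py <<'E'
from scipy.spatial.transform import Rotation as Ro
def st():
    s=manip.observe();R=Ro.from_rotvec(s["tool_rot"]).as_matrix()
    print("t",s["time_s"],"pos",s["tool_pos"].round(4),"yawY",np.degrees(np.arctan2(R[1,1],R[0,1])).round(1),"z",R[:,2].round(3),"q",s["qpos"].round(2),"F",s["wrist_force"].round(1),"op",s["opening"])
    return s,R
E
python3 - <<'E'
from h import *
st()
c=vision.camera("wrist");np.savez("pics/w1.npz",**c);cv2.imwrite("pics/w1.png",c["color"])
E
```

```text
time_s: 1.1
tool_pos: [0.4595, 0.2757, 0.2383]
tool_rot: [-0.57, -3.089, 0.001]
wrist_force: [-0.0, -0.1, -0.4]
opening: 0.119
grasp_force: 0.0
time_s: 1.77
tool_pos: [0.6051, 0.0403, 0.2382]
tool_rot: [-0.57, -3.089, 0.0]
wrist_force: [0.4, 1.6, -0.1]
opening: 0.006
grasp_force: 0.0
time_s: 2.77
tool_pos: [0.6044, 0.042, 0.238]
tool_rot: [-2.526, -1.867, 0.002]
wrist_force: [-1.1, -0.1, -0.1]
opening: 0.006
grasp_force: 0.0
time_s: 3.77
tool_pos: [0.6043, 0.042, 0.238]
tool_rot: [3.122, -0.352, -0.002]
wrist_force: [-0.1, 0.4, -0.1]
opening: 0.008
grasp_force: 0.0
time_s: 4.02
tool_pos: [0.6044, 0.042, 0.2381]
tool_rot: [3.055, -0.733, -0.002]
wrist_force: [-0.2, 0.1, -0.4]
opening: 0.005
grasp_force: 0.0
t 4.0167 pos [0.6044 0.042  0.2381] yawY -117.0 z [-0.001 -0.    -1.   ] q [ 0.03  0.14  1.76 -0.    1.25  2.07] F [-0.2  0.1 -0.4] op 0.005467987825412451
```

View pics/w1.png

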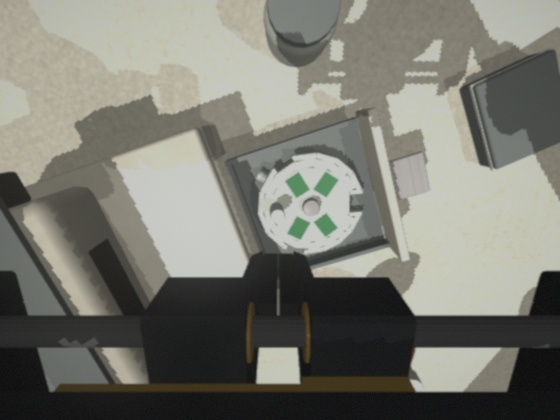

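The wrist view shows the spindle near (311,207), the lug near (277,211), the key near (263,174) and the deep notch near (355,203). I'll cast rays through these.

```bash
cat >> h.py <<'E'
def ray(c,u,v,z):
    o=-c["R"].T@c["t"]; d=c["R"].T@np.linalg.solve(c["camera_matrix"],[u,v,1.]); return (o+d*(z-o[2])/d[2]).round(4)
E
python3 - <<'E'
from h import *
for f,pts in (("w1",dict(sp=(311,206,.056),lug=(276,209,.074),key=(263,174,.042),notch=(355,203,.043))),("top0",dict(sp=(228.5,219.5,.056),lug=(204.5,210,.074),key=(206.5,187,.042),notch=(259,234,.043)))):
    c=dict(np.load(f"pics/{f}.npz"))
    p={k:ray(c,*x) for k,x in pts.items()}
    for k in p: d=p[k]-p["sp"]; print(f,k,p[k],np.hypot(*d[:2]).round(3),np.degrees(np.arctan2(d[1],d[0])).round(1))
E
```

```text
w1 sp [0.5725 0.0162 0.056 ] 0.0 0.0
w1 lug [0.5919 0.0501 0.074 ] 0.039 60.2
w1 key [0.6267 0.0489 0.042 ] 0.063 31.1
w1 notch [ 0.5487 -0.0303  0.043 ] 0.052 -117.1
top0 sp [0.5684 0.0143 0.056 ] 0.0 0.0
top0 lug [0.5831 0.0498 0.074 ] 0.038 67.5
top0 key [0.6231 0.0498 0.042 ] 0.065 33.0
top0 notch [ 0.5444 -0.0333  0.043 ] 0.053 -116.8
```

```bash
python3 -m crank '{"hand":[1,1,1,1,1,1,1,1,1],"slide":[[0.007,0,0.025],[0,0,0.03],[0,0,0.03],[0,0,0.03],[0,0,0.03],[0,0,0.02],[0,0,0.01],[0,0,0.006],[0,0,0]],"spin":[0,0,0,0,0,0,0,0,0]}'
python3 -c "
from h import *
st()"
```

```text
time_s: 4.82
tool_pos: [0.6104, 0.0388, 0.0567]
tool_rot: [3.056, -0.726, -0.003]
wrist_force: [-0.4, -0.3, -0.0]
opening: 0.004
grasp_force: 0.0
t 4.8167 pos [0.6104 0.0388 0.0567] yawY -116.7 z [-0.002 -0.    -1.   ] q [0.02 0.32 1.9  0.   0.93 2.06] F [-0.4 -0.3 -0. ] op 0.004114430418408797
```

```bash
python3 -m crank '{"hand":[1,1,1,1,1,1,1,1,1,1,1,1],"slide":[[-0.003,0,0],[-0.003,0,0],[-0.0043,-0.0016,0],[-0.0043,-0.0016,0],[-0.0043,-0.0016,0],[-0.0043,-0.0016,0],[-0.0043,-0.0016,0],[-0.0043,-0.0016,0],[-0.0043,-0.0016,0],[-0.0043,-0.0016,0],[-0.0043,-0.0016,0],[-0.0043,-0.0016,0]],"spin":[0,0,-6,-6,-6,-6,-6,-6,-6,-6,-6,-6]}'
python3 - <<'E'
from h import *
s,R=st(); p=s["tool_pos"]-[.570,.0165,0]; print("tool-frame rel",(R.T@p).round(4))
c=vision.camera("top");np.savez("pics/top1.npz",**c)
a=cv2.resize(c["color"][155:290,160:320],None,fx=4,fy=4,interpolation=cv2.INTER_CUBIC)
cv2.imwrite("pics/crop1.png",cv2.convertScaleAbs(a,alpha=2))
E
```

```text
time_s: 5.82
tool_pos: [0.5669, 0.0583, 0.0604]
tool_rot: [-3.008, -0.905, -0.011]
wrist_force: [1.7, 4.5, -1.2]
opening: 0.004
grasp_force: 2.2
t 5.8167 pos [0.5669 0.0583 0.0604] yawY -56.5 z [ 0.007  0.002 -1.   ] q [0.06 0.24 1.99 0.   0.9  1.04] F [ 1.7  4.5 -1.2] op 0.0038335619230354823
tool-frame rel [ 0.0209 -0.0365 -0.0603]
```

View pics/crop1.png

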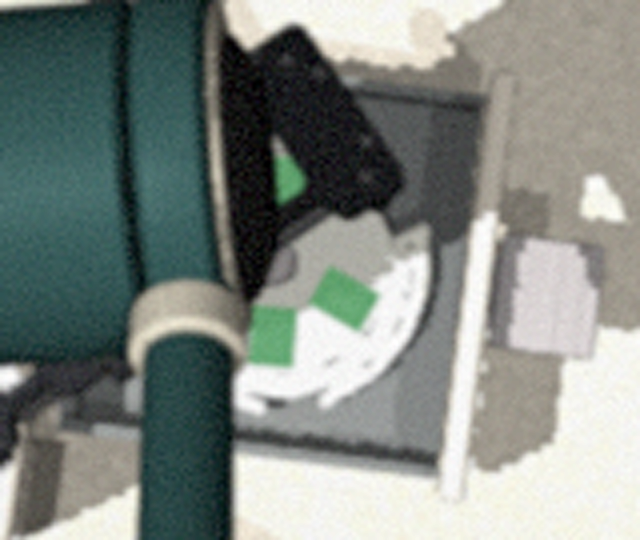

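The carrier has turned about 57° and is following the push. The fingers rose 3.7 mm, so I'll correct that and continue.

```bash
python3 -m crank '{"hand":[1,1,1,1,1,1,1,1,1,1],"slide":[[-0.0043,-0.0016,0.001],[-0.0043,-0.0016,0.001],[-0.0043,-0.0016,0.001],[-0.0043,-0.0016,0],[-0.0043,-0.0016,0],[-0.0043,-0.0016,0],[-0.0043,-0.0016,0],[-0.0043,-0.0016,0],[-0.0043,-0.0016,0],[-0.0043,-0.0016,0]],"spin":[-6,-6,-6,-6,-6,-6,-6,-6,-6,-6]}'
python3 - <<'E'
from h import *
s,R=st(); p=s["tool_pos"]-[.570,.0165,0]; print("tool-frame rel",(R.T@p).round(4))
E
```

```text
time_s: 6.7
tool_pos: [0.5312, 0.0295, 0.0563]
tool_rot: [2.154, 2.286, 0.003]
wrist_force: [-1.7, 2.7, 0.2]
opening: 0.006
grasp_force: 1.7
t 6.7 pos [0.5312 0.0295 0.0563] yawY 3.4 z [ 0.002  0.001 -1.   ] q [ 0.01  0.18  2.07  0.    0.89 -0.05] F [-1.7  2.7  0.2] op 0.0060520322979615805
tool-frame rel [ 0.0153 -0.0378 -0.0564]
```

```bash
python3 -m crank '{"hand":[1,1,1,1,1,1,1,1],"slide":[[-0.0022,-0.0009,0],[-0.0022,-0.0009,0],[-0.0022,-0.0009,0],[-0.0022,-0.0009,0],[-0.0022,-0.0009,0],[-0.0022,-0.0009,0],[-0.0022,-0.0009,0],[0,0,0]],"spin":[-3,-3,-3,-3,-3,-3,-3,0]}'
python3 -m crank '{"hand":[1,1,1,1],"slide":[[-0.0022,-0.0009,0],[-0.0022,-0.0009,0],[-0.0022,-0.0009,0],[0,0,0]],"spin":[-3,-3,-3,0]}'
python3 -c "
from h import *
s,R=st(); p=s['tool_pos']-[.570,.0165,0]; print('tool-frame rel',(R.T@p).round(4))"
```

```text
time_s: 7.37
tool_pos: [0.5287, 0.0121, 0.0561]
tool_rot: [1.705, 2.636, 0.002]
wrist_force: [-0.6, -0.2, 0.3]
opening: 0.003
grasp_force: 0.0
time_s: 7.7
tool_pos: [0.5295, 0.0053, 0.0559]
tool_rot: [1.495, 2.761, 0.002]
wrist_force: [0.0, 0.7, 0.4]
opening: 0.005
grasp_force: 0.3
t 7.7 pos [0.5295 0.0053 0.0559] yawY 33.1 z [ 0.002  0.    -1.   ] q [-0.04  0.18  2.08  0.    0.88 -0.62] F [0.  0.7 0.4] op 0.005138137437603685
tool-frame rel [ 0.0128 -0.04   -0.056 ]
```

```bash
python3 - <<'E'
from h import *
a=vision.camera("top");b=vision.camera("scene");np.savez("pics/top2.npz",**a);np.savez("pics/scene2.npz",**b)
A=cv2.resize(a["color"][155:290,160:320],(400,338),interpolation=cv2.INTER_CUBIC)
B=cv2.resize(b["color"][140:275,210:370],(400,338),interpolation=cv2.INTER_CUBIC)
cv2.imwrite("pics/c2.png",cv2.convertScaleAbs(np.hstack([A,B]),alpha=1.8))
E
```

```text
(no output)
```

View pics/c2.png

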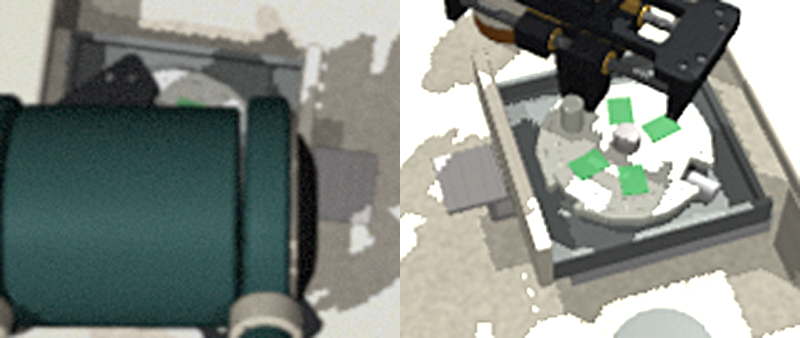

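```bash
cat >> h.py <<'E'
def plate(c,ctr=(.570,.0165)):
    P=cloud(c); r=np.hypot(P[...,0]-ctr[0],P[...,1]-ctr[1]); g=c["color"].astype(int)
    m=(r<.052)&(r>.016)&(P[...,2]>.036)&(P[...,2]<.055)&(c["range_z"]>0); Q=P[m]
    for _ in range(4):
        A=np.c_[Q[:,:2]-ctr,np.ones(len(Q))];k=np.linalg.lstsq(A,Q[:,2],rcond=None)[0]; e=Q[:,2]-A@k; Q=Q[abs(e)<2*max(e.std(),.0005)]
    print("plate n",len(Q),"z",k[2].round(4),"tilt mrad",(k[:2]*1000).round(1),"sd",e.std().round(4))
E
python3 - <<'E'
from h import *
for f in ("scene0","scene2","top0","top1"):
    print(f); plate(dict(np.load(f"pics/{f}.npz")))
c=dict(np.load("pics/scene2.npz"))
for n,u,v,z in (("lug",278.8,180.8,.069),("spin",210+627*.4-160,140+131*.4,.056),("keytip",210+.4*(708-400),140+.4*186,.042)):
    p=ray(c,u if n!="lug" else 279,v,z); d=p[:2]-[.5715,.0165]; print(n,p,np.degrees(np.arctan2(d[1],d[0])),np.hypot(*d))
E
```

```text
scene0
plate n 1663 z 0.0487 tilt mrad [65.1 41.5] sd 0.0008
scene2
plate n 1608 z 0.0458 tilt mrad [-1.1  0.7] sd 0.0008
top0
plate n 2524 z 0.0457 tilt mrad [65.6 40.5] sd 0.0011
top1
plate n 1031 z 0.0465 tilt mrad [42.3 80.7] sd 0.0011
lug [ 0.5374 -0.0069  0.069 ] -145.54142350735012 0.04135661978450368
spin [0.5676 0.0196 0.056 ] 141.5198017516571 0.0049819674828324705
keytip [0.6243 0.052  0.042 ] 33.914853650623726 0.06362460215985634
```

The plate's tilt went from (65, 41) mrad to about 0 and it dropped 3 mm, so the carrier is seated. In the scene crop the lug at (573,110) lies opposite the key at (705,184). Next I'll rise, spin so tool x lies along the shutting direction, and go over the tongue.

```bash
python3 -m crank '{"hand":[1,1,1,1,1,1,1,1,1,1],"slide":[[0.002,0,-0.01],[0,0,-0.03],[0,0,-0.03],[0,0,-0.02],[0,0,0],[0,0,0],[0,0,0],[0,0,0],[0,0,0],[0,0,0]],"spin":[0,0,0,0,7,7,7,7,7,7]}'
python3 -m crank '{"hand":[1,1,1,1,1],"slide":[[-0.028,0.0127,0],[-0.028,0.0127,0],[-0.028,0.0127,0],[0,0,0],[0,0,0]],"spin":[0,0,0,0,0]}'
python3 - <<'E'
from h import *
s,R=st(); t=np.array([.554,-.084,.0]); print("to go (tool)",(R.T@(t-s["tool_pos"])).round(4))
c=vision.camera("scene");plate(c);np.savez("pics/scene3.npz",**c)
c=vision.camera("wrist");np.savez("pics/w3.npz",**c);plate(c)
B=cv2.resize(c["color"],None,fx=1.3,fy=1.3);cv2.imwrite("pics/w3.png",B)
E
```

```text
time_s: 8.63
tool_pos: [0.5276, 0.007, 0.1457]
tool_rot: [2.393, 2.035, 0.001]
wrist_force: [0.4, 0.3, -0.3]
opening: 0.008
grasp_force: 0.0
time_s: 9.05
tool_pos: [0.5526, -0.083, 0.1455]
tool_rot: [2.389, 2.04, 0.001]
wrist_force: [0.0, -0.0, 0.0]
opening: 0.004
grasp_force: 0.0
t 9.05 pos [ 0.5526 -0.083   0.1455] yawY -9.0 z [ 0.001 -0.    -1.   ] q [-0.19  0.12  1.95  0.    1.07 -0.04] F [ 0. -0.  0.] op 0.0043748067381602605
to go (tool) [-0.0008  0.0014  0.1455]
plate n 1733 z 0.0457 tilt mrad [-2.8 -1.6] sd 0.0008
plate n 12482 z 0.0432 tilt mrad [ 0.5 -2.1] sd 0.0007
```

View pics/w3.png

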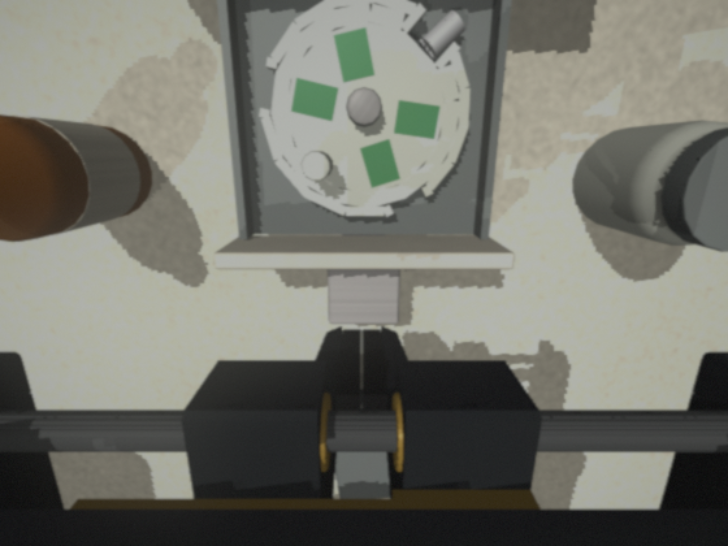

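The wrist view shows the key (440,35) in the deep notch and the plate level at 43.2 mm, so it is home. The tongue (363,300) is in line with the fingers (363). I'll measure the distance to the panel face and then descend onto the tongue.

```bash
python3 - <<'E'
from h import *
s,R=st(); c=dict(np.load("pics/w3.npz"));P=(cloud(c)-s["tool_pos"])@R
z=s["tool_pos"][2]-P[...,2]
for n,a,b,w in (("panel top",.074,.082,.07),("tongue",.045,.058,.03)):
    m=(z>a)&(z<b)&(abs(P[...,1])<w)&(P[...,0]<.05)&(P[...,0]>-.06)&(c["range_z"]>0); Q=P[m]; print(n,m.sum(),"x",np.percentile(Q[:,0],[2,50,98]).round(4),"y",np.percentile(Q[:,1],[2,50,98]).round(4),"z",np.median(z[m]).round(4))
E
python3 -m crank '{"hand":[1,1,1,1],"slide":[[0,0,0.03],[0,0,0.03],[0,0,0.02],[0,0,0.005]],"spin":[0,0,0,0]}'
```

```text
t 9.15 pos [ 0.5519 -0.0814  0.145 ] yawY -8.9 z [-0.  0. -1.] q [-0.19  0.12  1.95  0.    1.07 -0.04] F [ 0.1 -0.6 -0.9] op 0.002237874591581051
panel top 2624 x [0.0144 0.0193 0.0235] y [-0.0672 -0.0001  0.0674] z 0.0777
tongue 2577 x [-0.0295 -0.0091  0.0235] y [-0.0203  0.0023  0.0247] z 0.052
time_s: 9.48
tool_pos: [0.5486, -0.0799, 0.0559]
tool_rot: [-2.38, -2.042, 0.007]
wrist_force: [0.1, 0.9, -0.4]
opening: 0.005
grasp_force: 0.0
```

```bash
python3 -m crank '{"hand":[1,1,1,1,1,1],"slide":[[0,0,0.004],[0,0,0.004],[0,0,0.004],[0,0,0.003],[0,0,0],[0,0,0]],"spin":[0,0,0,0,0,0]}'
python3 -c "
from h import *
st()"
```

```text
time_s: 9.98
tool_pos: [0.5533, -0.0824, 0.0459]
tool_rot: [2.384, 2.043, 0.002]
wrist_force: [-1.4, -2.3, 4.1]
opening: 0.006
grasp_force: 1.9
t 9.9833 pos [ 0.5533 -0.0824  0.0459] yawY -8.8 z [ 0.002 -0.001 -1.   ] q [-0.19  0.24  2.02 -0.    0.88 -0.04] F [-1.4 -2.3  4.1] op 0.00587273531116322
```

```bash
python3 -m crank '{"hand":[1,1,1,1],"slide":[[0,0,0.003],[0,0,0.002],[0,0,0.0],[0,0,0]],"spin":[0,0,0,0]}'
python3 -m crank '{"hand":[1,1,1],"slide":[[0,0,0.001],[0,0,0.001],[0,0,0]],"spin":[0,0,0]}'
```

```text
time_s: 10.32
tool_pos: [0.5535, -0.0822, 0.0412]
tool_rot: [2.384, 2.043, 0.003]
wrist_force: [-1.9, -1.1, 6.7]
opening: 0.004
grasp_force: 3.3
time_s: 10.57
tool_pos: [0.5537, -0.0822, 0.0405]
tool_rot: [2.384, 2.043, 0.002]
wrist_force: [-6.0, -0.3, 16.0]
opening: 0.005
grasp_force: 8.0
```

The lever is at its stop. I'll ease off 1 mm and push along the shutting direction.

```bash
python3 -m crank '{"hand":[1,1,1,1,1,1,1,1],"slide":[[0,0,-0.001],[0.004,0,0],[0.005,0,0],[0.005,0,0],[0.005,0,0],[0.005,0,0],[0.005,0,0],[0.005,0,0]],"spin":[0,0,0,0,0,0,0,0]}'
python3 - <<'E'
from h import *
s,R=st(); print((R.T@(s["tool_pos"]-[.5537,-.0822,.0405])).round(4))
E
```

```text
time_s: 11.23
tool_pos: [0.5589, -0.0484, 0.0409]
tool_rot: [2.384, 2.043, 0.003]
wrist_force: [-3.5, -0.7, 11.5]
opening: 0.007
grasp_force: 5.5
t 11.2333 pos [ 0.5589 -0.0484  0.0409] yawY -8.8 z [ 0.003 -0.    -1.   ] q [-0.13  0.25  2.02 -0.    0.87  0.02] F [-3.5 -0.7 11.5] op 0.007237207175591796
[ 0.0342 -0.     -0.0003]
```

```bash
python3 -m crank '{"hand":[1,1,1,1,1,1,1,1],"slide":[[0.006,0,0],[0.006,0,0],[0.006,0,0],[0.006,0,0],[0.006,0,0],[0.006,0,0],[0.006,0,0],[0,0,0]],"spin":[0,0,0,0,0,0,0,0]}'
python3 - <<'E'
from h import *
s,R=st(); print((R.T@(s["tool_pos"]-[.5537,-.0822,.0405])).round(4))
c=vision.camera("scene")
B=cv2.resize(c["color"][100:310,180:460],None,fx=2.5,fy=2.5,interpolation=cv2.INTER_CUBIC);cv2.imwrite("pics/s4.png",cv2.convertScaleAbs(B,alpha=1.5))
E
```

```text
time_s: 11.9
tool_pos: [0.5656, -0.0056, 0.0409]
tool_rot: [2.385, 2.043, 0.005]
wrist_force: [-1.6, 2.2, 9.7]
opening: 0.004
grasp_force: 4.9
t 11.9 pos [ 0.5656 -0.0056  0.0409] yawY -8.8 z [ 0.003  0.001 -1.   ] q [-0.05  0.26  2.01  0.    0.87  0.1 ] F [-1.6  2.2  9.7] op 0.004409246536836137
[ 0.0775  0.0001 -0.0002]
```

View pics/s4.png

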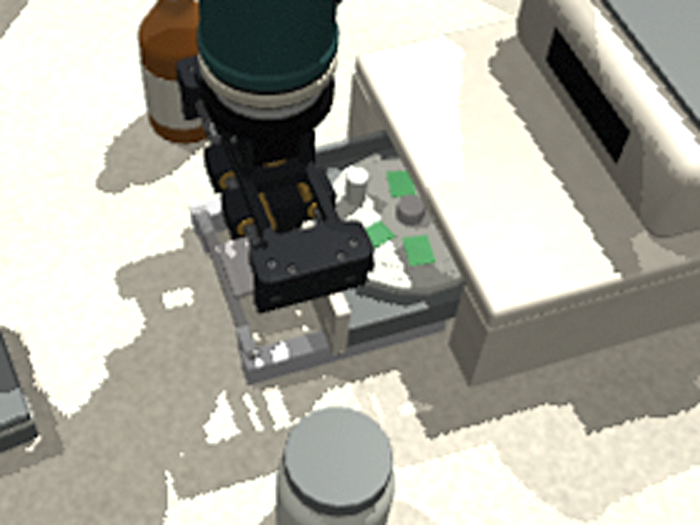

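The drawer is following: the panel is near (335,320) and the carrier is going under the hood. The drawer is past 12 mm, so the lever may be released. I'll raise the fingers a little and keep pushing.

```bash
python3 -m crank '{"hand":[1,1,1,1,1,1,1,1,1,1,1],"slide":[[0,0,-0.007],[0,0,-0.007],[0.006,0,0],[0.006,0,0],[0.006,0,0],[0.006,0,0],[0.006,0,0],[0.006,0,0],[0.006,0,0],[0.006,0,0],[0.006,0,0]],"spin":[0,0,0,0,0,0,0,0,0,0,0]}'
python3 -m crank '{"hand":[1,1,1,1,1,1],"slide":[[0.004,0,0],[0.004,0,0],[0.003,0,0],[0.003,0,0],[0.002,0,0],[0,0,0]],"spin":[0,0,0,0,0,0]}'
python3 - <<'E'
from h import *
s,R=st(); print((R.T@(s["tool_pos"]-[.5537,-.0822,.0405])).round(4))
E
```

```text
time_s: 12.87
tool_pos: [0.5723, 0.0472, 0.0525]
tool_rot: [2.385, 2.045, -0.0]
wrist_force: [1.3, -2.7, 0.2]
opening: 0.005
grasp_force: 1.4
time_s: 13.37
tool_pos: [0.5742, 0.0629, 0.0525]
tool_rot: [-2.385, -2.044, 0.001]
wrist_force: [-0.0, 0.3, 0.9]
opening: 0.007
grasp_force: 0.1
t 13.3667 pos [0.5742 0.0629 0.0525] yawY -8.8 z [-0.001  0.001 -1.   ] q [0.07 0.27 1.98 0.   0.9  0.22] F [-0.   0.3  0.9] op 0.006516850084809571
[ 0.1466 -0.002  -0.0119]
```

Now I'll push slowly to the stop, watching the force.

```bash
python3 -m crank '{"hand":[1,1,1,1,1],"slide":[[0.002,0,0],[0.002,0,0],[0.002,0,0],[0.001,0,0],[0,0,0]],"spin":[0,0,0,0,0]}'
python3 -m crank '{"hand":[1,1,1,1],"slide":[[0.001,0,0],[0.001,0,0],[0.001,0,0],[0,0,0]],"spin":[0,0,0,0]}'
```

```text
time_s: 13.78
tool_pos: [0.5754, 0.0696, 0.0525]
tool_rot: [-2.385, -2.044, 0.0]
wrist_force: [0.3, -1.6, 0.1]
opening: 0.006
grasp_force: 0.2
time_s: 14.12
tool_pos: [0.5755, 0.07, 0.0526]
tool_rot: [2.383, 2.044, -0.006]
wrist_force: [-2.7, -9.4, 1.6]
opening: 0.004
grasp_force: 5.1
```

It hit the stop where expected (y = 0.070). One firm nudge, then I'll back off, rise and check.

```bash
python3 -m crank '{"hand":[1,1,1,1,1,1,1,1,1,1,1,1],"slide":[[0.001,0,0],[0.001,0,0],[0,0,0],[-0.005,0,0],[-0.006,0,0],[0,0,-0.02],[0,0,-0.03],[0,0,-0.03],[0,0,-0.03],[-0.03,0,0],[-0.03,0,0],[-0.03,0,0]],"spin":[0,0,0,0,0,0,0,0,0,0,0,0]}'
python3 -m crank '{"hand":[1,1,1,1,1],"slide":[[-0.04,0,0],[-0.04,0,0],[-0.04,0,0],[0,0,0],[0,0,0]],"spin":[0,0,0,0,0]}'
python3 - <<'E'
from h import *
st()
c=vision.camera("top");P=cloud(c)
m=(abs(P[...,2]-.0775)<.004)&(P[...,0]>.47)&(P[...,0]<.69)&(P[...,1]>.02)&(P[...,1]<.12);Q=P[m]
print(len(Q),cv2.minAreaRect((Q[:,:2]*1000).astype(np.float32)))
for n,a in (("bottle",(.385,.0065,.149)),("jar",(.7476,-.0535,.0997)),("box",(.5535,-.2373,.0335))):
    m=(abs(P[...,2]-a[2])<.006)&(np.hypot(P[...,0]-a[0],P[...,1]-a[1])<.06);
    c0=dict(np.load("pics/top0.npz"));P0=cloud(c0);m0=(abs(P0[...,2]-a[2])<.006)&(np.hypot(P0[...,0]-a[0],P0[...,1]-a[1])<.06)
    print(n,P0[m0].mean(0),P[m].mean(0))
c=vision.camera("scene")
B=cv2.resize(c["color"],None,fx=1.4,fy=1.4,interpolation=cv2.INTER_CUBIC);cv2.imwrite("pics/s5.png",cv2.convertScaleAbs(B,alpha=1.4))
E
```

```text
time_s: 15.12
tool_pos: [0.5619, -0.0258, 0.1642]
tool_rot: [2.382, 2.045, 0.004]
wrist_force: [0.3, -0.3, -0.5]
opening: 0.009
grasp_force: 0.0
time_s: 15.53
tool_pos: [0.5426, -0.1459, 0.1629]
tool_rot: [2.389, 2.039, 0.002]
wrist_force: [-0.9, 0.5, -0.2]
opening: 0.008
grasp_force: 0.0
t 15.5333 pos [ 0.5426 -0.1459  0.1629] yawY -9.0 z [ 0.001  0.001 -1.   ] q [-0.31  0.11  1.93  0.    1.1  -0.15] F [-0.9  0.5 -0.2] op 0.007783961288027373
821 ((578.3146362304688, 87.5478515625), (18.41090202331543, 219.4148712158203), 80.84835815429688)
bottle [0.38650582 0.007631   0.14934625] [0.38647304 0.00763362 0.14910419]
jar [ 0.74019341 -0.05275349  0.09931764] [ 0.7402383  -0.05271165  0.0993338 ]
box [ 0.55372829 -0.2357337   0.03352674] [nan nan nan]<stdin>:9: RuntimeWarning: Mean of empty slice.
  ret = um.true_divide(
```

View pics/s5.png

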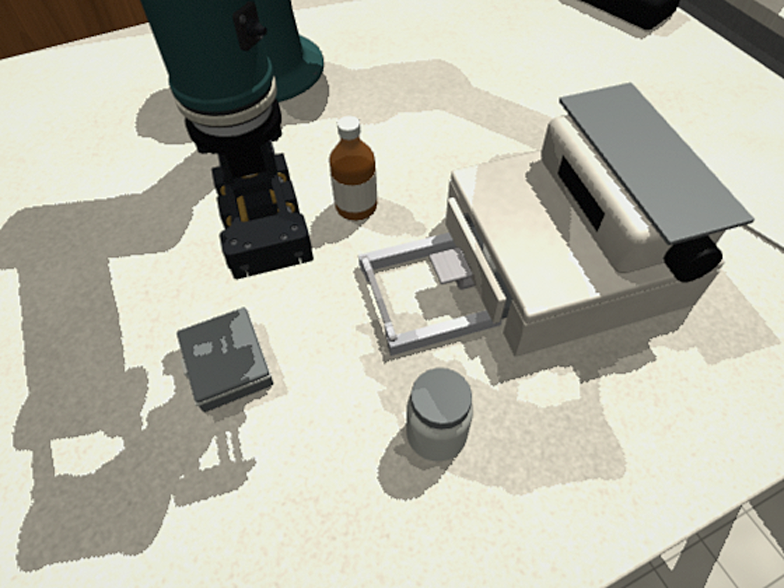

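The scene view shows the panel (477,260) against the stop in front of the scanner's face, with the tongue (450,265) sprung back up. The bottle, jar and box are where they were, and the robot is clear.

```bash
python3 -c "
from cell import manip
print(manip.finish_job())"
```

```text
the job is handed in; nothing more can be done
None
```

The carrier dropped level onto its key, the tongue was pressed and the drawer pushed to its shut stop; the bottle and jar measured unmoved, the slide box was checked by eye only, and the job was handed in at about 16 s with the robot clear.

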